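Set out the check weights for the balance's daily check

TASK

The four freshly wiped check weights stand on the white mat. Set them out in the tray for the balance's daily check in order of size, the smallest on the rest nearest the balance and the largest on the rest farthest from it, one upright in the middle of each black rest. Set each down gently without dropping or tipping it, do not touch the balance, and leave the sample jar where it is.

Things in the scene. Friction and masses are not known exactly. Their poses are not given: they have to be found in the camera images.
- weight_50: The smallest of four polished stainless-steel knobbed check weights (50 g), loose, standing upright on the white wiping mat (mat top at z = 2 mm). Round body 18 mm in diameter and 19 mm high, then a narrower neck, then a round knob 16 mm in diameter from 22 mm up to the top; 28 mm high over all. Origin: centre of its underside, z up its axis.
- weight_100: The second smallest of four polished stainless-steel knobbed check weights (100 g), loose, standing upright on the white wiping mat (mat top at z = 2 mm). Round body 22 mm in diameter and 26 mm high, then a narrower neck, then a round knob 20 mm in diameter from 30 mm up to the top; 37 mm high over all. Origin: centre of its underside, z up its axis.
- weight_200: The second largest of four polished stainless-steel knobbed check weights (200 g), loose, standing upright on the white wiping mat (mat top at z = 2 mm). Round body 28 mm in diameter and 32 mm high, then a narrower neck, then a round knob 25 mm in diameter from 37 mm up to the top; 46 mm high over all. Origin: centre of its underside, z up its axis.
- weight_500: The largest of four polished stainless-steel knobbed check weights (500 g), loose, standing upright on the white wiping mat (mat top at z = 2 mm). Round body 38 mm in diameter and 43.5 mm high, then a narrower neck, then a round knob 34 mm in diameter from 50 mm up to the top; 62 mm high over all. Origin: centre of its underside, z up its axis.
- rest_1: One of four equal black rubber discs (rests), 60 mm in diameter and 4 mm thick, fixed in a row about 78 mm apart in a long shallow grey tray (76 x 318 mm, rim 8 mm above the table), the rest at the left (+y) end of the row. The rest's flat top is at z = 7 mm. Origin: centre of its underside (z = 3 mm); y along the tray, which may stand turned by up to 0.2 rad.
- rest_2: One of four equal black rubber discs (rests), 60 mm in diameter and 4 mm thick, fixed in a row about 78 mm apart in a long shallow grey tray (76 x 318 mm, rim 8 mm above the table), second from the left (+y) end. The rest's flat top is at z = 7 mm. Origin: centre of its underside (z = 3 mm); y along the tray, which may stand turned by up to 0.2 rad.
- rest_3: One of four equal black rubber discs (rests), 60 mm in diameter and 4 mm thick, fixed in a row about 78 mm apart in a long shallow grey tray (76 x 318 mm, rim 8 mm above the table), third from the left (+y) end. The rest's flat top is at z = 7 mm. Origin: centre of its underside (z = 3 mm); y along the tray, which may stand turned by up to 0.2 rad.
- rest_4: One of four equal black rubber discs (rests), 60 mm in diameter and 4 mm thick, fixed in a row about 78 mm apart in a long shallow grey tray (76 x 318 mm, rim 8 mm above the table), the rest at the right (-y) end of the row. The rest's flat top is at z = 7 mm. Origin: centre of its underside (z = 3 mm); y along the tray, which may stand turned by up to 0.2 rad.
- balance: Low white bench balance, fixed, 225 mm deep (x), 180 mm wide (y), 62 mm high over its round steel pan, standing just beyond one end of the tray, left (+y) or right (-y); the end differs from start to start. Origin: centre of its underside on the table.
- jar: Closed white sample jar, loose, 64 mm in diameter and 85 mm high, standing beyond the tray's other end. To be left alone. Origin: centre of its underside.
Things that resemble listed ones, but are neither listed nor needed, are in the scene too. Leave any yellow look-alike of the rest_1 alone.

How it is judged:
By the outcome, as a careful person would: the job done as asked, in the order asked, and still so for the second after the job is handed in, with the robot touching nothing.
It also fails if it takes over 104 s, if anything falls off the work surface, if the arm or the gripper's body presses on something with over 40 N, if the wrist force passes 120 N, or if a joint passes its speed limit or range.

ROBOT

A 7-joint arm with a two-finger parallel gripper is mounted at the origin on the work surface. World frame = base frame: x ahead of the robot, y to its left, z up, the work surface at z = 0. Lengths are in m, angles in rad, forces in N, time in s.
With the tool pointing down it reaches from about 0.4 to 0.85 m from the base axis. Payload 10.4 kg.
Tool frame: the origin (TCP) lies on the centre line of the jaws, within the pads' length; the fingertips stand 14 mm ahead of it and the grasp point (between the pads) lies 5 mm behind it (manip.tip_reach is the distance from the TCP to the fingertips, in m); z points along the fingers, y is the line along which they close (so a half turn about z gives the same grasp; the last joint's range is limited). The gripper opens to 85 mm and grips with 20 to 120 N. Pads are 22 mm wide; open, the fingers measure 114 mm over their backs; the gripper's body (76 mm by 85 mm) begins 54 mm behind the grasp point. The pads swing forward as they close: fully open they stand 13 mm farther back than shut.
Start: joints at [1.24, 0.332, -0.065, 1.46, 0.022, 1.35, -0.088], TCP at [0.189, -0.596, 0.245] pointing down, gripper open.
Joint ranges: [-2.6, 2.6], [-0.5, 2.12], [-1.47, 1.34], [0.16, 2.42], [-1.27, 4.41], [0.06, 2.06], [-2.6, 2.6]. Speed limits (rad/s): [2.22, 2.22, 2.79, 2.79, 3.14, 3.14, 3.14].

INTERFACE

Orientations are given as a unit quaternion [x, y, z, w].
In Python, from workcell import manip gives the robot as it stands.
- The arm moves only by the shell command python3 -m pendant 'ROWS' [FORCE]. ROWS is JSON, a list of rows, each a list of 7 numbers: the shift along the tool's x, y, z in units of 50 mm (1.0 is 50 mm), then the turn, a rotation vector about the tool's x, y, z in units of 8 degrees (1.0 is 8 degrees), then the opening, from -1 (shut) to 1 (fully open), so that 0 is half open. In form: [[dx, dy, dz, ax, ay, az, jaw], ...]. A call has exactly 10 rows; each row is the pose to reach, as a shift and turn from the pose commanded when the call began, along the tool's axes at that moment; what a row does not reach only later rows make up. A row lasts 1/8 s, in which the tool goes at most 62.5 mm and 10.7 degrees, less where a joint would pass 70% of its speed; a pose out of reach is approached as far as the arm can. A call with a gripper value outside its range is refused whole. The fingers move at their own pace and stop on an object; FORCE is the grip in N (left out, the last holds). Time passes only in rows, so rows that repeat a pose let the fingers close, or fill a call up. It gives the time, the measured TCP pose, the force, the opening and the grip force at its end, in the units of the state.
- manip.get_obs(): the state, without advancing time (a new reading comes with each control period).
- manip.camera(name): name is "scene" or "side" or "wrist"; returns (picture, depth): 384x512x3 uint8, red, green, blue; 384x512 float32, m along the optical axis (not along the pixel's ray), 0 where there is no reading.
- manip.get_calibration(name): a dict with "fx", "fy", "cx", "cy" (pixels), "xyz" and "orientation" of the camera in the world. Camera axes: x right, y up, looking along -z (the intrinsics and any distortion apply to the point x, -y, -z); pixel columns grow to the right and rows downward; lengths in m; the calibration is good to about 2 mm. A picture is of the moment at which its call begins: read the wrist's pose just before it. get_calibration takes no time and is no camera call; for the wrist camera it gives the pose at the moment of the call.
- manip.hand_in(): hands the job in; it is judged then, once.
Trained networks look in the newest picture that a camera, given by its name, has taken for a name from the list of things; names that differ only in an ending like _2 or _b are one class to them, and where a whole thing is asked for, a point or a joint stands for the part that bears it (a point fixed in the world has none). Each returns a list of dicts, best first, with "p" (0 to 1); they miss things now and then, are a little off and sometimes report something else, mostly with a low value. They report only what shows in the picture. A call takes as long as a camera call. They do not tell look-alikes from the thing itself.
- manip.find_in(thing, camera): "box" ([left, top, right, bottom] in pixels, round what is visible of it).
- manip.trace(thing, camera): "pixels" (384x512 bool, what is visible of it) and "box" ([left, top, right, bottom] in pixels, round what is visible of it).
- manip.tip_of(thing, camera): "pixel" ([column, row] in pixels: a listed point, or the origin of a listed thing).
The state is a dict: "clock": time; "joint_pos": joint angles; "joint_velocities": joint speeds; "tau": joint torques, N m; "position": TCP position; "ee_rot": TCP orientation; "ft_force": force on the tool from outside, world axes, zero at the start; "torque": the same for the moment, N m; "grip_width": opening from 0.0 (shut) to 1.0 (fully open); "grasp_force": force on a finger pad.
Only numpy, scipy, OpenCV 4.12 (cv2) and the standard library are available. Lean on these libraries where they do the work, as an engineer would, in place of code of your own. Each camera call takes 0.05 s, during which the arm holds its last target. There are 200 camera calls.

## Working session

There is one attempt and no reset: what is moved stays moved. The work goes in short steps, Python scripts to look and compute and a shell command to move; the robot and the scene stay as the last step left them, time stands still between calls to the robot, and variables do not carry over. Pictures are saved under pics/ and viewed, at most 14 in all, crops included, and the job is handed in when it is done.

```bash
mkdir -p pics; cat > h.py <<'E'
import numpy as np, cv2
from scipy.spatial.transform import Rotation as R
from workcell import manip
def save(n,f):
    im,d=manip.camera(n); cv2.imwrite('pics/'+f,im[:,:,::-1]); return im,d
def ray(n,px,z,cal=None):
    c=cal or manip.get_calibration(n)
    v=np.array([(px[0]-c['cx'])/c['fx'],-(px[1]-c['cy'])/c['fy'],-1.])
    w=R.from_quat(c['orientation']).apply(v); o=np.array(c['xyz'])
    return o+w*(z-o[2])/w[2]
E
python3 - <<'E'
from h import *
print(manip.get_obs()); 
for n in ['scene','side']:
    c=manip.get_calibration(n);print(n,c)
    save(n,n+'0.png')
    for t in ['weight_50','weight_100','weight_200','weight_500','rest_1','balance','jar']:
        for r in manip.find_in(t,n)[:6]:
            b=r['box']; print(t,round(r['p'],2),np.round(b),np.round(ray(n,[(b[0]+b[2])/2,(b[1]+b[3])/2],.007 if 'rest' in t else .02),3)[:2])
E
```

```text
{'clock': 0.0, 'joint_pos': array([ 1.24039737,  0.33286277, -0.06473676,  1.46094476,  0.02156876,
        1.3498691 , -0.08851156]), 'joint_velocities': array([ 0.00178215,  0.00186512, -0.00142776, -0.00029506,  0.00057731,
       -0.00061583,  0.00042903]), 'tau': array([-8.85476475e-04, -6.25436068e+01,  4.87431767e-02, -3.91595793e+01,
        1.63119711e-02,  1.00721078e-02, -1.69134944e-05]), 'position': array([ 0.18927216, -0.59528563,  0.24452003]), 'ee_rot': array([ 9.88177726e-01,  1.53311116e-01, -1.17068168e-04, -6.85152283e-04]), 'ft_force': array([ 0.75433077, -0.33968902, -1.33630949]), 'torque': array([-0.00652809, -0.0459197 ,  0.00043489]), 'grasp_force': 0.0, 'grip_width': 0.9991858334771317}
scene {'fx': 363.0130620389342, 'fy': 363.0130620389342, 'cx': 254.8776041978955, 'cy': 181.2065348368166, 'xyz': array([0.9385054 , 0.4330896 , 0.58892061]), 'orientation': array([0.16099605, 0.36687379, 0.84837379, 0.34604305])}
weight_50 0.95 [259. 266. 283. 301.] [0.664 0.213]
weight_50 0.64 [219. 204. 234. 225.] [0.612 0.036]
weight_50 0.58 [237. 160. 259. 175.] [ 0.476
[... 1797 characters left out ...]
0.75 [145. 230. 163. 264.] [0.673 0.201]
weight_200 0.57 [226. 148. 233. 162.] [ 0.614 -0.164]
weight_200 0.41 [200. 169. 214. 185.] [ 0.642 -0.056]
weight_500 0.75 [203. 189. 212. 216.] [0.613 0.041]
weight_500 0.75 [145. 230. 163. 264.] [0.673 0.201]
weight_500 0.57 [226. 148. 233. 162.] [ 0.614 -0.164]
weight_500 0.41 [200. 169. 214. 185.] [ 0.642 -0.056]
rest_1 0.77 [268. 226. 294. 248.] [0.438 0.109]
rest_1 0.75 [323. 232. 350. 254.] [0.326 0.106]
rest_1 0.73 [268. 181. 297. 200.] [ 0.459 -0.053]
rest_1 0.72 [270. 167. 294. 181.] [ 0.471 -0.124]
rest_1 0.64 [271. 199. 296. 219.] [0.447 0.016]
balance 0.72 [167. 278. 330. 383.] [0.453 0.356]
jar 0.84 [289. 100. 313. 136.] [ 0.458 -0.413]
```

View pics/scene0.png

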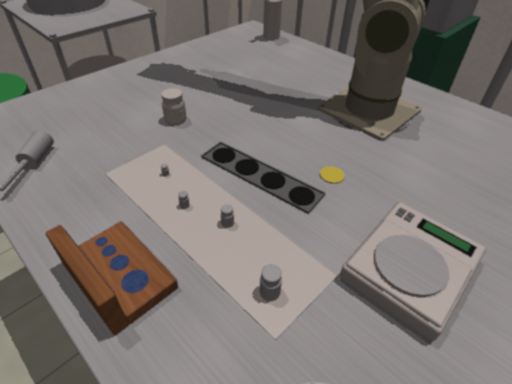

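View pics/side0.png

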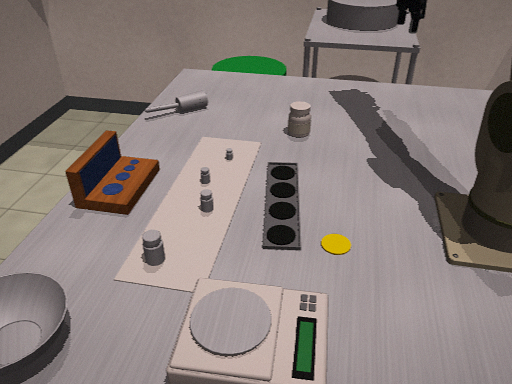

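The balance is at +y. The weights in the scene picture, by increasing size:
- 50 at (165,170)
- 100 at (183,200)
- 200 at (227,215)
- 500 at (271,283)

The black rests 1 to 4 are at (302,196), (273,180), (247,167) and (223,155). The yellow disc at (332,175) is the decoy.

```bash
cat >> h.py <<'E'
def cloud(n,d):
    c=manip.get_calibration(n); v,u=np.mgrid[:384,:512]
    P=np.stack([(u-c['cx'])/c['fx']*d,-(v-c['cy'])/c['fy']*d,-d],-1)
    return R.from_quat(c['orientation']).apply(P.reshape(-1,3)).reshape(384,512,3)+c['xyz']
def go(x,y,z,yaw=None,o=None):
    "tool-frame units to reach grasp point (TCP z = z) ; yaw = world angle of tool y, mod pi"
    o=manip.get_obs(); q=R.from_quat(o['ee_rot']); M=q.as_matrix()
    t=M.T@(np.array([x,y,z])-o['position'])/.05
    if yaw is None: r=np.zeros(3)
    else:
        cur=np.arctan2(M[1,1],M[0,1]); dy=(yaw-cur+np.pi/2)%np.pi-np.pi/2
        a=cur+dy; Y=np.array([np.cos(a),np.sin(a),0]); Z=np.array([0,0,-1.]); T=np.stack([np.cross(Y,Z),Y,Z],1)
        r=R.from_matrix(M.T@T).as_rotvec(degrees=True)/8
    print('t',o['clock'],'pos',np.round(o['position'],4),'F',np.round(o['ft_force'],1),'-> shift',np.round(t,2),'turn',np.round(r,2))
E
python3 - <<'E'
from h import *
for n,ws,rs in [('scene',[(165,170),(183,200),(227,215),(271,283)],[(302,196),(273,180),(247,167),(223,155)]),('side',[(229,154),(205,175),(207,201),(153,247)],[(281,235),(282,210),(283,189),(283,172)])]:
    im,d=manip.camera(n); P=cloud(n,d); g=im.max(2)
    print(n,'mat z',np.median(P[...,2][(np.abs(P[...,0]-.65)<.02)&(np.abs(P[...,1]-.1)<.02)]))
    for (u,v),h in zip(ws,[.028,.037,.046,.062]):
        A=P[v-30:v+30,u-25:u+25].reshape(-1,3); m=A[:,2]>.012
        c=ray(n,(u,v),.02); m&=np.hypot(*(A[:,:2]-c[:2]).T)<.05
        B=A[m]; t=B[B[:,2]>h-.004]
        print('w',np.round([*B.mean(0),B[:,2].max(),len(B),*t.mean(0)[:2],len(t)],4), 'ext',np.round(np.ptp(B,axis=0)[:2],3))
    for u,v in rs:
        s=g[v-14:v+15,u-18:u+19]; k=(s<40).astype(np.uint8)
        _,L,st,ce=cv2.connectedComponentsWithStats(k); i=1+np.argmax(st[1:,4])
        print('r',g[v,u],st[i],np.round(ray(n,ce[i]+[u-18,v-14],.007)[:2],4))
E
```

```text
scene mat z 0.0016364473901377408
w [ 6.236e-01 -1.737e-01  2.280e-02  3.110e-02  6.200e+01  6.232e-01
 -1.751e-01  2.800e+01] ext [0.016 0.015]
w [ 6.545e-01 -5.690e-02  2.900e-02  3.980e-02  1.370e+02  6.530e-01
 -5.960e-02  6.000e+01] ext [0.021 0.022]
w [6.211e-01 4.750e-02 3.530e-02 4.980e-02 2.410e+02 6.186e-01 4.450e-02
 1.010e+02] ext [0.026 0.026]
w [6.767e-01 2.208e-01 4.840e-02 6.650e-02 6.350e+02 6.719e-01 2.171e-01
 2.950e+02] ext [0.035 0.035]
r 22 [  5   5  25  18 359] [0.4442 0.1019]
r 20 [  6   6  24  17 317] [0.4534 0.0209]
r 20 [  7   6  22  16 286] [ 0.4636 -0.0564]
r 23 [  8   6  22  16 261] [ 0.4743 -0.1306]
side mat z 0.00257061466022368
w [ 6.171e-01 -1.747e-01  2.340e-02  3.170e-02  5.200e+01  6.171e-01
 -1.764e-01  2.300e+01] ext [0.018 0.018]
w [ 6.471e-01 -5.720e-02  2.830e-02  4.200e-02  1.130e+02  6.477e-01
 -5.960e-02  4.200e+01] ext [0.022 0.023]
w [6.117e-01 4.790e-02 3.400e-02 5.120e-02 2.250e+02 6.131e-01 4.440e-02
 8.100e+01] ext [0.027 0.028]
w [6.633e-01 2.230e-01 4.490e-02 6.700e-02 5.880e+02 6.663e-01 2.175e-01
 2.050e+02] ext [0.038 0.037]
r 16 [  4   4  28  20 455] [0.4404 0.1019]
r 21 [  5   6  27  18 376] [0.4497 0.0208]
r 25 [  5   7  25  16 311] [ 0.4601 -0.0566]
r 19 [  6   8  24  14 266] [ 0.4709 -0.1306]
```

```bash
python3 - <<'E'
from h import *
go(.62,-.176,.16,.13)
E
```

```text
t 0.9 pos [ 0.1894 -0.5956  0.2454] F [ 0.6 -0.6  0.2] -> shift [10.75 -5.39  1.71] turn [ 0.    0.   -9.98]
```

```bash
python3 -m pendant '[[1.1,-0.5,0,0,0,-1,1],[2.2,-1.1,0,0,0,-2,1],[3.3,-1.6,0.2,0,0,-3,0.5],[4.4,-2.2,0.4,0,0,-4,0],[5.5,-2.7,0.6,0,0,-5,0],[6.6,-3.3,0.8,0,0,-6,0],[7.7,-3.8,1,0,0,-7,0],[8.8,-4.4,1.2,0,0,-8,0],[9.8,-4.9,1.4,0,0,-9,0],[10.75,-5.4,1.7,0,0,-10,0]]' 40
python3 - <<'E'
from h import *
go(.62,-.176,.16,.13)
E
```

```text
clock: 2.15
position: [0.6213, -0.1741, 0.1604]
ee_rot: [0.657, 0.754, 0.0, 0.001]
ft_force: [-0.3, -0.9, 0.2]
grip_width: 0.502
grasp_force: 0.0
t 2.15 pos [ 0.6213 -0.1741  0.1604] F [-0.3 -0.9  0.2] -> shift [-0.03 -0.03  0.01] turn [0.01 0.   0.06]
```

```bash
cat >> h.py <<'E'
def look(h,base=.002,f=None,x=None,y=None):
    "wrist cloud: top centre of the thing of height h nearest to (x,y)"
    im,d=save('wrist',f or 'w.png'); P=cloud('wrist',d); o=manip.get_obs()['position']
    x=o[0] if x is None else x; y=o[1] if y is None else y
    m=(abs(P[...,2]-h-base)<.004)&(np.hypot(P[...,0]-x,P[...,1]-y)<.04)&(d>0)
    B=P[m]; lo,hi=B.min(0),B.max(0); print('top n',len(B),'mid',np.round((lo+hi)/2,4),'ext',np.round(hi-lo,4),'med',np.round(np.median(B,0),4))
    return im,P
E
python3 - <<'E'
from h import *
look(.028,f='w1.png')
E
```

```text
top n 208 mid [ 0.6229 -0.1688  0.0274] ext [0.0149 0.0143 0.0028] med [ 0.6227 -0.169   0.0268]
```

View pics/w1.png

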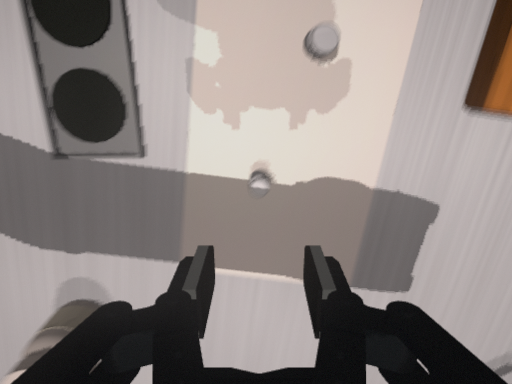

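The wrist picture shows the 50 g weight at (260,182), with the fingers to either side of its line. Rest 4 is at (88,105). I'll check the wrist offset against it.

```bash
python3 - <<'E'
from h import *
im,P=look(.028); print(manip.get_obs()['position'])
s=im.max(2); k=(s<40).astype(np.uint8); k[250:]=0
_,L,st,ce=cv2.connectedComponentsWithStats(k)
for i in range(1,len(st)):
    if st[i,4]>800: print(st[i],ray('wrist',ce[i],.007),P[L==i].mean(0))
print(ray('wrist',(260,182),.026), manip.get_calibration('wrist'))
go(.62,-.174,.08,.13)
E
```

```text
top n 281 mid [ 0.618  -0.1802  0.0289] ext [0.0152 0.0159 0.0057] med [ 0.618  -0.1795  0.0296]
[ 0.62219394 -0.16816387  0.15835205]
[  25    0   82   56 3705] [ 0.46221044 -0.06833461  0.007     ] [ 0.46270831 -0.06850532  0.00783208]
[  46   78   73   73 3438] [ 0.46813753 -0.13265491  0.007     ] [ 0.46876667 -0.13270808  0.00827787]
[ 0.62251643 -0.16470076  0.026     ] {'fx': 335.4259298817323, 'fy': 335.4259298817323, 'cx': 258.7589774962623, 'cy': 191.78267268006786, 'xyz': array([ 0.6096081 , -0.08605706,  0.2867015 ]), 'orientation': array([-0.1617026 , -0.01241539,  0.07201872,  0.98412978])}
t 2.25 pos [ 0.6222 -0.1682  0.1584] F [-1.7  0.8  0.2] -> shift [-0.12 -0.06  1.57] turn [-0.   -0.03  0.11]
```

```bash
cat >> h.py <<'E'
_c=cloud
def cloud(n,d,c=None):
    if c is None: return _c(n,d)
    g=manip.get_calibration
    manip.get_calibration=lambda _:c
    try: return _c(n,d)
    finally: manip.get_calibration=g
def look(h,base=.002,f=None,x=None,y=None):
    c=manip.get_calibration('wrist'); o=manip.get_obs()['position']; im,d=save('wrist',f or 'w.png'); P=cloud('wrist',d,c)
    x=o[0] if x is None else x; y=o[1] if y is None else y
    m=(abs(P[...,2]-h-base)<.004)&(np.hypot(P[...,0]-x,P[...,1]-y)<.04)&(d>0)
    B=P[m]; lo,hi=B.min(0),B.max(0); print('top n',len(B),'mid',np.round((lo+hi)/2,4),'ext',np.round(hi-lo,4),'med',np.round(np.median(B,0),4))
    return im,P
E
python3 - <<'E'
from h import *
for i in range(3):
    im,P=look(.028); print(manip.get_obs()['position'])
s=im.max(2); k=(s<40).astype(np.uint8); k[250:]=0
_,L,st,ce=cv2.connectedComponentsWithStats(k)
for i in range(1,len(st)):
    if st[i,4]>800: print(st[i],P[L==i].mean(0))
go(.62,-.176,.08,.13)
E
```

```text
top n 284 mid [ 0.62   -0.1781  0.0285] ext [0.0155 0.016  0.0049] med [ 0.62   -0.1774  0.0291]
[ 0.62087792 -0.17163005  0.15903601]
top n 285 mid [ 0.62   -0.1783  0.0285] ext [0.0152 0.0156 0.0049] med [ 0.62   -0.1775  0.0291]
[ 0.62012043 -0.17427118  0.15966913]
top n 285 mid [ 0.6201 -0.178   0.0287] ext [0.0154 0.0158 0.0053] med [ 0.62   -0.1776  0.0289]
[ 0.61964659 -0.17596629  0.16015652]
[  30    0   81   49 3140] [ 0.46468302 -0.07069424  0.00747729]
[  51   71   74   73 3055] [ 0.4706841  -0.13015079  0.00774047]
t 2.4 pos [ 0.6196 -0.176   0.1602] F [ 0.2 -0.9 -0.5] -> shift [-0.    0.01  1.6 ] turn [-0.    0.    0.02]
```

```bash
python3 -m pendant '[[-0.04,0,0.7,0,0,0,0],[-0.04,0,1.4,0,0,0,0],[-0.04,0,2.1,0,0,0,0],[-0.04,0,2.5,0,0,0,0],[-0.04,0,2.78,0,0,0,0],[-0.04,0,2.78,0,0,0,0],[-0.04,0,2.78,0,0,0,-0.3],[-0.04,0,2.78,0,0,0,-0.5],[-0.04,0,2.78,0,0,0,-0.8],[-0.04,0,2.78,0,0,0,-1]]' 30
python3 -m pendant '[[0,0,0,0,0,0,-1],[0,0,0,0,0,0,-1],[0,0,0,0,0,0,-1],[0,0,-0.3,0,0,0,-1],[0,0,-0.6,0,0,0,-1],[0,0,-1,0,0,0,-1],[0,0,-1.4,0,0,0,-1],[0,0,-1.7,0,0,0,-1],[0,0,-1.7,0,0,0,-1],[0,0,-1.7,0,0,0,-1]]' 30
python3 - <<'E'
from h import *
save('wrist','w2.png')
go(.4425,.102,.12,.13)
E
```

```text
clock: 3.65
position: [0.6207, -0.1776, 0.0224]
ee_rot: [0.658, 0.753, 0.0, 0.001]
ft_force: [-1.0, -0.3, 6.7]
grip_width: 0.191
grasp_force: 29.2
clock: 4.9
position: [0.6197, -0.1775, 0.1057]
ee_rot: [0.658, 0.753, -0.0, -0.0]
ft_force: [0.3, 0.3, -0.2]
grip_width: 0.196
grasp_force: 29.3
t 4.95 pos [ 0.6196 -0.1774  0.1054] F [ 0.5  0.6 -1.1] -> shift [ 6.01 -2.77 -0.28] turn [-0.01 -0.    0.02]
```

View pics/w2.png

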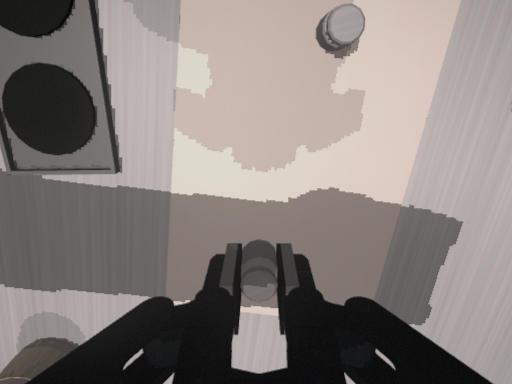

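```bash
python3 -m pendant '[[0.5,-0.2,-0.2,0,0,0,-1],[1.3,-0.6,-0.3,0,0,0,-1],[2.2,-1,-0.3,0,0,0,-1],[3.1,-1.4,-0.3,0,0,0,-1],[4,-1.8,-0.3,0,0,0,-1],[4.8,-2.2,-0.3,0,0,0,-1],[5.5,-2.5,-0.3,0,0,0,-1],[6,-2.77,0,0,0,0,-1],[6,-2.77,0.5,0,0,0,-1],[6,-2.77,0.8,0,0,0,-1]]'
python3 -m pendant '[[0,0,0,0,0,0,-1],[0,0,0,0,0,0,-1],[0,0,0,0,0,0,-1],[0,0,0,0,0,0,-1],[0,0,0,0,0,0,-1],[0,0,0,0,0,0,-1],[0,0,0,0,0,0,-1],[0,0,0,0,0,0,-1],[0,0,0,0,0,0,-1],[0,0,0,0,0,0,-1]]'
python3 - <<'E'
from h import *
c=manip.get_calibration('wrist'); im,d=save('wrist','w3.png'); P=cloud('wrist',d,c)
s=im.max(2); k=(s<45).astype(np.uint8); k[230:]=0
_,L,st,ce=cv2.connectedComponentsWithStats(k)
for i in range(1,len(st)):
    if st[i,4]>800: print(st[i],P[L==i].mean(0))
o=manip.get_obs()['position']
m=(np.hypot(P[...,0]-o[0],P[...,1]-o[1])<.013)&(P[...,2]<o[2]+.03)&(d>0)
B=P[m];print('held', B.min(0),B.max(0),o)
go(.4425,.102,.028,.13)
E
```

```text
clock: 6.2
position: [0.4421, 0.1014, 0.0649]
ee_rot: [0.658, 0.753, -0.001, -0.001]
ft_force: [0.5, -0.6, -0.5]
grip_width: 0.191
grasp_force: 29.4
clock: 7.45
position: [0.443, 0.1015, 0.0663]
ee_rot: [0.658, 0.753, 0.0, 0.0]
ft_force: [0.5, 1.0, -0.4]
grip_width: 0.188
grasp_force: 29.4
[ 215  178   90   52 3034] [0.44481596 0.11064999 0.0069088 ]
held [0.43000543 0.0887714  0.00466162] [0.45592424 0.11417774 0.09627601] [0.44296166 0.10143548 0.06628746]
t 7.5 pos [0.443  0.1014 0.0663] F [-0.8 -0.3 -1.2] -> shift [ 0.01 -0.01  0.77] turn [0.   0.   0.02]
```

View pics/w3.png

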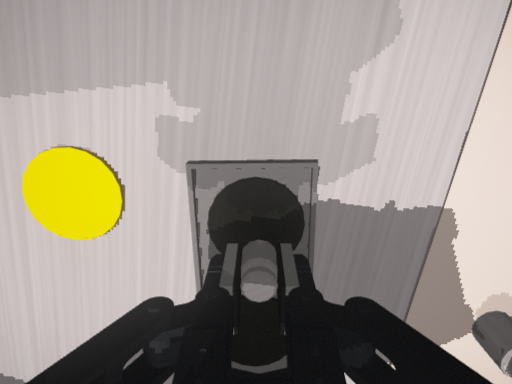

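The weight is held upright over rest 1 at (257,270). The rest is centred between the tray rims, and the yellow decoy is off to the left. I'll lower it slowly.

```bash
python3 -m pendant '[[0,0,0.2,0,0,0,-1],[0,0,0.4,0,0,0,-1],[0,0,0.55,0,0,0,-1],[0,0,0.65,0,0,0,-1],[0,0,0.7,0,0,0,-1],[0,0,0.74,0,0,0,-1],[0,0,0.76,0,0,0,-1],[0,0,0.77,0,0,0,-1],[0,0,0.77,0,0,0,-1],[0,0,0.77,0,0,0,-1]]'
```

```text
clock: 8.75
position: [0.443, 0.1014, 0.0279]
ee_rot: [0.658, 0.753, 0.0, 0.0]
ft_force: [-0.2, 1.0, -0.3]
grip_width: 0.191
grasp_force: 29.4
```

```bash
python3 -m pendant '[[0,0,0.02,0,0,0,-1],[0,0,0.02,0,0,0,-1],[0,0,0.02,0,0,0,-1],[0,0,0.02,0,0,0,-1],[0,0,0.02,0,0,0,-1],[0,0,0.02,0,0,0,-1],[0,0,0.02,0,0,0,-1],[0,0,0.02,0,0,0,-1],[0,0,0.02,0,0,0,-1],[0,0,0.02,0,0,0,-1]]'
python3 -m pendant '[[0,0,0.02,0,0,0,-1],[0,0,0.02,0,0,0,-1],[0,0,0.02,0,0,0,-1],[0,0,0.02,0,0,0,-1],[0,0,0.02,0,0,0,-1],[0,0,0.02,0,0,0,-1],[0,0,0.02,0,0,0,-1],[0,0,0.02,0,0,0,-1],[0,0,0.02,0,0,0,-1],[0,0,0.02,0,0,0,-1]]'
```

```text
clock: 10.0
position: [0.4431, 0.1015, 0.0273]
ee_rot: [0.658, 0.753, -0.0, 0.0]
ft_force: [-2.9, -0.3, 8.8]
grip_width: 0.19
grasp_force: 30.3
clock: 11.25
position: [0.4432, 0.1015, 0.0271]
ee_rot: [0.658, 0.753, -0.0, 0.001]
ft_force: [-8.1, -2.2, 23.1]
grip_width: 0.191
grasp_force: 31.7
```

```bash
python3 -m pendant '[[0,0,-0.02,0,0,0,-1],[0,0,-0.03,0,0,0,-1],[0,0,-0.03,0,0,0,-0.55],[0,0,-0.03,0,0,0,-0.5],[0,0,-0.03,0,0,0,-0.3],[0,0,-0.03,0,0,0,-0.1],[0,0,-0.03,0,0,0,0],[0,0,-0.5,0,0,0,0],[0,0,-1.1,0,0,0,0],[0,0,-1.9,0,0,0,0]]'
python3 - <<'E'
from h import *
go(.650,-.061,.15,.13)
look(.028,.007,x=.443,y=.1015)
E
```

```text
clock: 12.5
position: [0.4423, 0.1014, 0.1213]
ee_rot: [0.658, 0.753, -0.0, -0.001]
ft_force: [0.3, 0.2, 0.7]
grip_width: 0.497
grasp_force: 0.0
t 12.5 pos [0.4423 0.1014 0.1213] F [0.3 0.2 0.7] -> shift [-3.77  3.68 -0.58] turn [-0.01 -0.    0.02]
top n 394 mid [0.4428 0.101  0.0336] ext [0.0155 0.0164 0.005 ] med [0.4426 0.1016 0.0341]
```

```bash
python3 -m pendant '[[-0.4,0.4,-0.3,0,0,0,0],[-1,1,-0.6,0,0,0,0],[-1.8,1.8,-0.6,0,0,0,0],[-2.6,2.5,-0.6,0,0,0,0],[-3.3,3.2,-0.6,0,0,0,0],[-3.7,3.6,-0.6,0,0,0,0],[-3.77,3.68,-0.6,0,0,0,0],[-3.77,3.68,-0.6,0,0,0,0],[-3.77,3.68,-0.6,0,0,0,0],[-3.77,3.68,-0.6,0,0,0,0]]'
python3 - <<'E'
from h import *
look(.037); look(.037)
go(.650,-.061,.0235,.13)
E
```

```text
clock: 13.8
position: [0.65, -0.0602, 0.1511]
ee_rot: [0.658, 0.753, -0.0, 0.0]
ft_force: [-0.5, 0.1, -0.5]
grip_width: 0.502
grasp_force: 0.0
top n 498 mid [ 0.6503 -0.0618  0.0376] ext [0.019  0.0197 0.0049] med [ 0.6502 -0.0613  0.0381]
top n 499 mid [ 0.6503 -0.0616  0.0377] ext [0.019  0.0199 0.0053] med [ 0.6502 -0.0613  0.0381]
t 13.9 pos [ 0.6502 -0.0606  0.1511] F [ 0.2 -0.7  0.2] -> shift [-0.01 -0.    2.55] turn [0.   0.   0.03]
```

```bash
python3 -m pendant '[[-0.02,0,0.7,0,0,0,0],[-0.02,0,1.4,0,0,0,0],[-0.02,0,2.0,0,0,0,0],[-0.02,0,2.4,0,0,0,0],[-0.02,0,2.55,0,0,0,0],[-0.02,0,2.55,0,0,0,0],[-0.02,0,2.55,0,0,0,-0.3],[-0.02,0,2.55,0,0,0,-0.5],[-0.02,0,2.55,0,0,0,-0.8],[-0.02,0,2.55,0,0,0,-1]]' 40
python3 -m pendant '[[0,0,0,0,0,0,-1],[0,0,0,0,0,0,-1],[0,0,-0.2,0,0,0,-1],[0,0,-0.6,0,0,0,-1],[0,0,-1.2,0,0,0,-1],[0,0,-1.7,0,0,0,-1],[0,0,-2,0,0,0,-1],[0,0,-2,0,0,0,-1],[0,0,-2,0,0,0,-1],[0,0,-2,0,0,0,-1]]'
python3 - <<'E'
from h import *
go(.4515,.021,.06,.13)
E
```

```text
clock: 15.15
position: [0.6512, -0.062, 0.0246]
ee_rot: [0.659, 0.753, 0.0, 0.001]
ft_force: [-0.8, -0.4, 6.4]
grip_width: 0.24
grasp_force: 38.9
clock: 16.4
position: [0.6499, -0.0619, 0.1222]
ee_rot: [0.658, 0.753, -0.001, -0.001]
ft_force: [-0.5, 0.1, -0.8]
grip_width: 0.237
grasp_force: 39.2
t 16.4 pos [ 0.6499 -0.0619  0.1222] F [-0.5  0.1 -0.8] -> shift [ 2.17 -3.71  1.25] turn [-0.01 -0.    0.02]
```

```bash
python3 -m pendant '[[0.2,-0.4,0,0,0,0,-1],[0.6,-1,0,0,0,0,-1],[1,-1.8,0,0,0,0,-1],[1.4,-2.5,0,0,0,0,-1],[1.8,-3.1,0,0,0,0,-1],[2.1,-3.6,0,0,0,0,-1],[2.17,-3.71,0.3,0,0,0,-1],[2.17,-3.71,0.8,0,0,0,-1],[2.17,-3.71,1.2,0,0,0,-1],[2.17,-3.71,1.25,0,0,0,-1]]'
python3 -m pendant '[[0,0,0,0,0,0,-1],[0,0,0.15,0,0,0,-1],[0,0,0.3,0,0,0,-1],[0,0,0.4,0,0,0,-1],[0,0,0.5,0,0,0,-1],[0,0,0.55,0,0,0,-1],[0,0,0.58,0,0,0,-1],[0,0,0.6,0,0,0,-1],[0,0,0.6,0,0,0,-1],[0,0,0.6,0,0,0,-1]]'
python3 - <<'E'
from h import *
go(.4515,.021,.0296,.13)
E
```

```text
clock: 17.65
position: [0.4513, 0.0209, 0.059]
ee_rot: [0.658, 0.753, -0.001, -0.001]
ft_force: [-0.2, 0.0, -0.4]
grip_width: 0.235
grasp_force: 39.4
clock: 18.9
position: [0.4523, 0.0209, 0.0309]
ee_rot: [0.658, 0.753, 0.0, 0.0]
ft_force: [-0.4, 0.2, -0.3]
grip_width: 0.235
grasp_force: 39.4
t 18.9 pos [0.4523 0.0209 0.0309] F [-0.4  0.2 -0.3] -> shift [ 0.   -0.02  0.03] turn [0.   0.   0.02]
```

```bash
python3 -m pendant '[[0,0,0.01,0,0,0,-1],[0,0,0.02,0,0,0,-1],[0,0,0.02,0,0,0,-1],[0,0,0.02,0,0,0,-1],[0,0,0.02,0,0,0,-1],[0,0,0.02,0,0,0,-1],[0,0,0.02,0,0,0,-1],[0,0,0.02,0,0,0,-1],[0,0,0.02,0,0,0,-1],[0,0,0.02,0,0,0,-1]]'
python3 -m pendant '[[0,0,0.01,0,0,0,-1],[0,0,0.01,0,0,0,-1],[0,0,0.01,0,0,0,-1],[0,0,0.01,0,0,0,-1],[0,0,0.01,0,0,0,-1],[0,0,0.01,0,0,0,-1],[0,0,0.01,0,0,0,-1],[0,0,0.01,0,0,0,-1],[0,0,0.01,0,0,0,-1],[0,0,0.01,0,0,0,-1]]'
```

```text
clock: 20.15
position: [0.4522, 0.0209, 0.0298]
ee_rot: [0.658, 0.753, -0.0, 0.0]
ft_force: [-0.1, 0.0, -0.4]
grip_width: 0.236
grasp_force: 39.4
clock: 21.4
position: [0.4523, 0.021, 0.0295]
ee_rot: [0.658, 0.753, -0.0, 0.0]
ft_force: [-2.8, 0.1, 5.6]
grip_width: 0.237
grasp_force: 39.9
```

```bash
python3 -m pendant '[[0,0,0,0,0,0,-0.5],[0,0,0,0,0,0,-0.45],[0,0,0,0,0,0,-0.4],[0,0,0,0,0,0,-0.25],[0,0,0,0,0,0,-0.1],[0,0,0,0,0,0,0.1],[0,0,0,0,0,0,0.2],[0,0,-0.5,0,0,0,0.2],[0,0,-1.1,0,0,0,0.2],[0,0,-1.9,0,0,0,0.2]]'
python3 - <<'E'
from h import *
go(.616,.0435,.15,.13)
look(.037,.007,x=.452,y=.021)
E
```

```text
clock: 22.65
position: [0.4516, 0.021, 0.1248]
ee_rot: [0.658, 0.753, -0.0, -0.001]
ft_force: [0.3, 0.7, 0.1]
grip_width: 0.598
grasp_force: 0.0
t 22.65 pos [0.4516 0.021  0.1248] F [0.3 0.7 0.1] -> shift [ 0.01  3.32 -0.51] turn [-0.01 -0.    0.02]
top n 639 mid [0.4516 0.0211 0.0427] ext [0.0195 0.02   0.0052] med [0.4517 0.0217 0.0432]
```

```bash
python3 -m pendant '[[0,0.4,-0.2,0,0,0,0.2],[0,1,-0.4,0,0,0,0.2],[0,1.8,-0.5,0,0,0,0.2],[0,2.6,-0.5,0,0,0,0.2],[0,3.1,-0.5,0,0,0,0.2],[0,3.32,-0.5,0,0,0,0.2],[0,3.32,-0.5,0,0,0,0.2],[0,3.32,-0.5,0,0,0,0.2],[0,3.32,-0.5,0,0,0,0.2],[0,3.32,-0.5,0,0,0,0.2]]'
python3 - <<'E'
from h import *
look(.046); look(.046)
go(.616,.0435,.0265,.13)
E
```

```text
clock: 23.95
position: [0.6165, 0.0428, 0.1496]
ee_rot: [0.659, 0.753, -0.0, 0.0]
ft_force: [-0.0, -0.2, -0.1]
grip_width: 0.599
grasp_force: 0.0
top n 848 mid [0.6155 0.0413 0.0466] ext [0.0244 0.0252 0.0052] med [0.6155 0.0422 0.0471]
top n 847 mid [0.6156 0.0415 0.0466] ext [0.0244 0.0248 0.0051] med [0.6155 0.0423 0.0472]
t 24.05 pos [0.6166 0.0429 0.1495] F [-0.4  0.3 -0.5] -> shift [ 0.01 -0.01  2.46] turn [0.   0.   0.02]
```

```bash
python3 -m pendant '[[-0.02,-0.02,0.7,0,0,0,0.2],[-0.02,-0.02,1.4,0,0,0,0.2],[-0.02,-0.02,2.0,0,0,0,0.2],[-0.02,-0.02,2.35,0,0,0,0.2],[-0.02,-0.02,2.46,0,0,0,0.2],[-0.02,-0.02,2.46,0,0,0,0.2],[-0.02,-0.02,2.46,0,0,0,-0.1],[-0.02,-0.02,2.46,0,0,0,-0.4],[-0.02,-0.02,2.46,0,0,0,-0.7],[-0.02,-0.02,2.46,0,0,0,-1]]' 50
python3 -m pendant '[[0,0,0,0,0,0,-1],[0,0,0,0,0,0,-1],[0,0,-0.2,0,0,0,-1],[0,0,-0.6,0,0,0,-1],[0,0,-1.2,0,0,0,-1],[0,0,-1.7,0,0,0,-1],[0,0,-2,0,0,0,-1],[0,0,-2,0,0,0,-1],[0,0,-2,0,0,0,-1],[0,0,-2,0,0,0,-1]]'
python3 - <<'E'
from h import *
go(.462,-.0565,.06,.13)
E
```

```text
clock: 25.3
position: [0.6165, 0.042, 0.0275]
ee_rot: [0.658, 0.753, 0.0, 0.001]
ft_force: [-1.3, -1.6, 5.1]
grip_width: 0.305
grasp_force: 48.8
clock: 26.55
position: [0.6153, 0.0418, 0.1252]
ee_rot: [0.658, 0.753, -0.001, -0.001]
ft_force: [0.8, 0.7, -2.2]
grip_width: 0.304
grasp_force: 49.4
t 26.55 pos [0.6153 0.0418 0.1252] F [ 0.8  0.7 -2.2] -> shift [-1.54 -3.3   1.31] turn [-0.01 -0.    0.02]
```

```bash
python3 -m pendant '[[-0.15,-0.4,0,0,0,0,-1],[-0.5,-1,0,0,0,0,-1],[-0.8,-1.7,0,0,0,0,-1],[-1.1,-2.4,0,0,0,0,-1],[-1.4,-3,0,0,0,0,-1],[-1.54,-3.3,0.1,0,0,0,-1],[-1.54,-3.3,0.4,0,0,0,-1],[-1.54,-3.3,0.8,0,0,0,-1],[-1.54,-3.3,1.2,0,0,0,-1],[-1.54,-3.3,1.3,0,0,0,-1]]'
python3 -m pendant '[[0,0,0,0,0,0,-1],[0,0,0.15,0,0,0,-1],[0,0,0.3,0,0,0,-1],[0,0,0.4,0,0,0,-1],[0,0,0.48,0,0,0,-1],[0,0,0.52,0,0,0,-1],[0,0,0.53,0,0,0,-1],[0,0,0.54,0,0,0,-1],[0,0,0.54,0,0,0,-1],[0,0,0.54,0,0,0,-1]]'
python3 - <<'E'
from h import *
go(.462,-.0565,.0325,.13)
E
```

```text
clock: 27.8
position: [0.4623, -0.055, 0.0595]
ee_rot: [0.658, 0.753, -0.0, -0.001]
ft_force: [0.1, 0.6, -1.2]
grip_width: 0.312
grasp_force: 49.6
clock: 29.05
position: [0.4626, -0.0564, 0.0344]
ee_rot: [0.658, 0.753, 0.0, 0.0]
ft_force: [0.1, 0.7, -1.6]
grip_width: 0.311
grasp_force: 49.6
t 29.05 pos [ 0.4626 -0.0564  0.0344] F [ 0.1  0.7 -1.6] -> shift [-0.   -0.01  0.04] turn [0.   0.   0.02]
```

```bash
python3 -m pendant '[[0,0,0.01,0,0,0,-1],[0,0,0.02,0,0,0,-1],[0,0,0.03,0,0,0,-1],[0,0,0.03,0,0,0,-1],[0,0,0.03,0,0,0,-1],[0,0,0.03,0,0,0,-1],[0,0,0.03,0,0,0,-1],[0,0,0.03,0,0,0,-1],[0,0,0.03,0,0,0,-1],[0,0,0.03,0,0,0,-1]]'
python3 -m pendant '[[0,0,0.01,0,0,0,-1],[0,0,0.01,0,0,0,-1],[0,0,0.01,0,0,0,-1],[0,0,0.01,0,0,0,-1],[0,0,0.01,0,0,0,-1],[0,0,0.01,0,0,0,-1],[0,0,0.01,0,0,0,-1],[0,0,0.01,0,0,0,-1],[0,0,0.01,0,0,0,-1],[0,0,0.01,0,0,0,-1]]'
```

```text
clock: 30.3
position: [0.4626, -0.0563, 0.0328]
ee_rot: [0.658, 0.753, -0.0, 0.0]
ft_force: [0.3, -0.7, -2.6]
grip_width: 0.304
grasp_force: 49.6
clock: 31.55
position: [0.4626, -0.0564, 0.0324]
ee_rot: [0.658, 0.753, -0.0, 0.0]
ft_force: [-2.7, 0.8, 5.5]
grip_width: 0.307
grasp_force: 50.2
```

```bash
python3 -m pendant '[[0,0,0,0,0,0,-0.35],[0,0,0,0,0,0,-0.3],[0,0,0,0,0,0,-0.25],[0,0,0,0,0,0,-0.1],[0,0,0,0,0,0,0.1],[0,0,0,0,0,0,0.3],[0,0,0,0,0,0,0.4],[0,0,-0.5,0,0,0,0.5],[0,0,-1.1,0,0,0,0.6],[0,0,-1.9,0,0,0,0.6]]'
python3 - <<'E'
from h import *
go(.669,.2155,.16,.13)
look(.046,.007,x=.4625,y=-.0565)
E
```

```text
clock: 32.8
position: [0.462, -0.0562, 0.1278]
ee_rot: [0.658, 0.753, -0.0, -0.001]
ft_force: [0.1, -1.0, 0.1]
grip_width: 0.799
grasp_force: 0.0
t 32.8 pos [ 0.462  -0.0562  0.1278] F [ 0.1 -1.   0.1] -> shift [ 4.84  4.83 -0.65] turn [-0.01 -0.    0.02]
top n 1036 mid [ 0.4621 -0.0565  0.0516] ext [0.0246 0.0247 0.0051] med [ 0.4621 -0.0558  0.0522]
```

```bash
python3 -m pendant '[[0.4,0.4,-0.3,0,0,0,0.6],[1,1,-0.6,0,0,0,0.6],[1.7,1.7,-0.65,0,0,0,0.6],[2.5,2.5,-0.65,0,0,0,0.6],[3.3,3.3,-0.65,0,0,0,0.6],[4.1,4.1,-0.65,0,0,0,0.6],[4.6,4.6,-0.65,0,0,0,0.6],[4.84,4.83,-0.65,0,0,0,0.6],[4.84,4.83,-0.65,0,0,0,0.6],[4.84,4.83,-0.65,0,0,0,0.6]]'
python3 - <<'E'
from h import *
for i in range(4): look(.062)
go(.669,.2155,.033,.13)
E
```

```text
clock: 34.1
position: [0.6696, 0.2148, 0.1596]
ee_rot: [0.659, 0.752, -0.0, 0.0]
ft_force: [-0.5, -0.6, -0.1]
grip_width: 0.8
grasp_force: 0.0
top n 1648 mid [0.669  0.2152 0.0627] ext [0.0332 0.0343 0.0052] med [0.6688 0.2159 0.0632]
top n 1639 mid [0.6689 0.2149 0.0627] ext [0.0332 0.0336 0.0053] med [0.6688 0.216  0.0632]
top n 1635 mid [0.6691 0.2147 0.0629] ext [0.0334 0.0338 0.0057] med [0.6688 0.2158 0.0632]
top n 1629 mid [0.669  0.2149 0.0626] ext [0.0333 0.0339 0.0051] med [0.6688 0.2158 0.0632]
t 34.3 pos [0.6698 0.2146 0.1601] F [-0.1  0.3 -0.3] -> shift [ 0.02 -0.02  2.54] turn [0.   0.   0.02]
```

```bash
python3 -m pendant '[[0.02,-0.02,0.7,0,0,0,0.6],[0.02,-0.02,1.4,0,0,0,0.6],[0.02,-0.02,2.0,0,0,0,0.6],[0.02,-0.02,2.4,0,0,0,0.6],[0.02,-0.02,2.54,0,0,0,0.6],[0.02,-0.02,2.54,0,0,0,0.5],[0.02,-0.02,2.54,0,0,0,0.2],[0.02,-0.02,2.54,0,0,0,0],[0.02,-0.02,2.54,0,0,0,-0.3],[0.02,-0.02,2.54,0,0,0,-0.6]]' 80
python3 -m pendant '[[0,0,0,0,0,0,-1],[0,0,0,0,0,0,-1],[0,0,0,0,0,0,-1],[0,0,-0.2,0,0,0,-1],[0,0,-0.6,0,0,0,-1],[0,0,-1.2,0,0,0,-1],[0,0,-1.7,0,0,0,-1],[0,0,-2,0,0,0,-1],[0,0,-2.2,0,0,0,-1],[0,0,-2.2,0,0,0,-1]]'
python3 - <<'E'
from h import *
go(.472,-.1305,.08,.13)
E
```

```text
clock: 35.55
position: [0.6693, 0.2168, 0.034]
ee_rot: [0.658, 0.753, 0.001, 0.001]
ft_force: [-0.9, -0.6, 7.0]
grip_width: 0.422
grasp_force: 79.7
clock: 36.8
position: [0.6688, 0.2165, 0.1431]
ee_rot: [0.658, 0.753, 0.0, 0.0]
ft_force: [-0.0, 0.1, -4.9]
grip_width: 0.422
grasp_force: 80.5
t 36.8 pos [0.6688 0.2165 0.1431] F [-0.   0.1 -4.9] -> shift [-6.36 -4.82  1.26] turn [0.   0.   0.02]
```

```bash
python3 -m pendant '[[-0.3,-0.2,0,0,0,0,-1],[-0.9,-0.7,0,0,0,0,-1],[-1.6,-1.2,0,0,0,0,-1],[-2.4,-1.8,0,0,0,0,-1],[-3.2,-2.4,0,0,0,0,-1],[-4,-3,0,0,0,0,-1],[-4.8,-3.6,0,0,0,0,-1],[-5.5,-4.2,0,0,0,0,-1],[-6.1,-4.6,0,0,0,0,-1],[-6.36,-4.82,0,0,0,0,-1]]'
python3 -m pendant '[[0,0,0,0,0,0,-1],[0,0,0,0,0,0,-1],[0,0,0.3,0,0,0,-1],[0,0,0.7,0,0,0,-1],[0,0,1.1,0,0,0,-1],[0,0,1.5,0,0,0,-1],[0,0,1.7,0,0,0,-1],[0,0,1.75,0,0,0,-1],[0,0,1.75,0,0,0,-1],[0,0,1.75,0,0,0,-1]]'
python3 - <<'E'
from h import *
go(.472,-.1305,.039,.13)
save('wrist','w4.png')
E
```

```text
clock: 38.05
position: [0.4704, -0.1329, 0.1421]
ee_rot: [0.66, 0.752, -0.001, -0.0]
ft_force: [0.0, 0.8, -4.2]
grip_width: 0.419
grasp_force: 81.0
clock: 39.3
position: [0.4725, -0.1308, 0.0559]
ee_rot: [0.658, 0.753, 0.0, 0.001]
ft_force: [0.7, -0.0, -5.3]
grip_width: 0.42
grasp_force: 81.0
t 39.3 pos [ 0.4725 -0.1308  0.0559] F [ 0.7 -0.  -5.3] -> shift [ 0.01 -0.01  0.34] turn [0.01 0.   0.02]
```

View pics/w4.png

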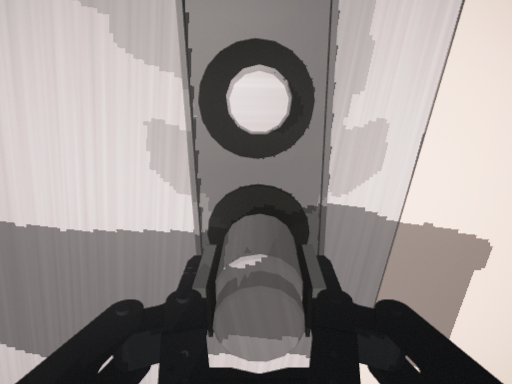

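The 500 g weight is held upright over rest 4 at (258,290). The 200 g weight stands centred on rest 3 at (258,98).

```bash
python3 -m pendant '[[0,0,0.1,0,0,0,-1],[0,0,0.2,0,0,0,-1],[0,0,0.27,0,0,0,-1],[0,0,0.3,0,0,0,-1],[0,0,0.32,0,0,0,-1],[0,0,0.33,0,0,0,-1],[0,0,0.34,0,0,0,-1],[0,0,0.34,0,0,0,-1],[0,0,0.34,0,0,0,-1],[0,0,0.34,0,0,0,-1]]'
```

```text
clock: 40.6
position: [0.4721, -0.1308, 0.0389]
ee_rot: [0.658, 0.753, -0.0, 0.0]
ft_force: [-4.5, 1.3, 5.0]
grip_width: 0.423
grasp_force: 82.2
```

```bash
python3 -m pendant '[[0,0,0,0,0,0,-0.12],[0,0,0,0,0,0,-0.08],[0,0,0,0,0,0,0],[0,0,0,0,0,0,0.15],[0,0,0,0,0,0,0.3],[0,0,0,0,0,0,0.45],[0,0,0,0,0,0,0.6],[0,0,-0.5,0,0,0,0.6],[0,0,-1.2,0,0,0,0.6],[0,0,-2,0,0,0,0.6]]'
python3 -m pendant '[[0,0,-0.5,0,0,0,0.6],[0,0,-1,0,0,0,0.6],[0,0,-1.4,0,0,0,0.6],[0,0,-1.4,0,0,0,0.6],[0,0,-1.4,0,0,0,0.6],[0,0,-1.4,0,0,0,0.6],[0,0,-1.4,0,0,0,0.6],[0,0,-1.4,0,0,0,0.6],[0,0,-1.4,0,0,0,0.6],[0,0,-1.4,0,0,0,0.6]]'
python3 - <<'E'
from h import *
look(.062,.007,x=.472,y=-.1305)
print(manip.get_obs())
save('side','s2.png')
E
```

```text
clock: 41.85
position: [0.4717, -0.1306, 0.1391]
ee_rot: [0.658, 0.753, -0.0, -0.0]
ft_force: [0.5, -0.6, -0.5]
grip_width: 0.799
grasp_force: 0.0
clock: 43.1
position: [0.4721, -0.1307, 0.2083]
ee_rot: [0.658, 0.753, -0.0, 0.0]
ft_force: [-0.1, 0.5, -1.3]
grip_width: 0.799
grasp_force: 0.0
top n 1210 mid [ 0.4721 -0.1324  0.0678] ext [0.0333 0.0335 0.0054] med [ 0.4719 -0.1316  0.0682]
{'clock': 43.15, 'joint_pos': array([ 0.88363263,  0.11840103, -0.74479475,  1.82675057,  0.08517859,
        1.22870672,  0.24699677]), 'joint_velocities': array([-0.00101489,  0.00145936, -0.00230858,  0.00035579, -0.00115944,
        0.0005376 ,  0.00095637]), 'tau': array([-2.52219215e-03, -3.74060869e+01, -2.87011251e+00, -3.76907051e+01,
        1.69006112e-02,  9.25550594e-04, -1.28033134e-04]), 'position': array([ 0.47205759, -0.13074454,  0.20829914]), 'ee_rot': array([ 6.58446758e-01,  7.52627308e-01, -2.05755009e-05,  4.07573303e-05]), 'ft_force': array([-0.0520787 , -0.44914477, -0.28977304]), 'torque': array([ 0.03988833, -0.02623105, -0.00040231]), 'grasp_force': 0.0, 'grip_width': 0.8011969504792077}
```

View pics/s2.png

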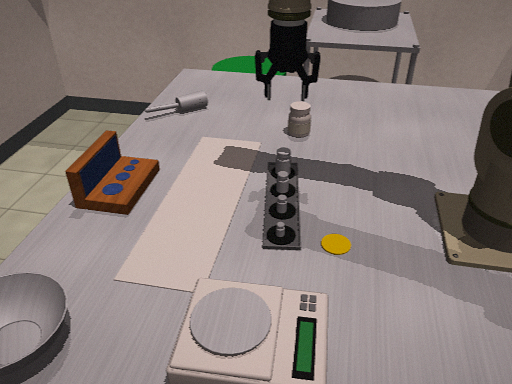

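All four weights stand upright on their rests, smallest nearest the balance (281,232) and largest farthest (283,160). The jar and balance have not moved, and the arm is clear.

```bash
python3 -c "
from workcell import manip
print(manip.hand_in())"
```

```text
the job is handed in; nothing more can be done
None
```

The job is handed in at about 43 s: all four weights stand upright, each in the middle of its rest, with the 50 g nearest the balance, then 100 g and 200 g, and the 500 g farthest; the balance, jar and yellow disc were not touched.

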